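# Roll the label roll onto the scale and weigh it

## Robot

A 7-joint arm with a two-finger parallel gripper is mounted at the origin on a cart in front of the work surface, level with it; the furniture and walls round the work are solid. World frame = base frame: x ahead of the robot, y to its left, z up, the work surface at z = 0. Lengths are in m, angles in degrees, forces in N, time in s.
With the tool pointing down it reaches from about 0.375 to 0.925 m from the base axis. Payload 3.1 kg.
Tool frame: the origin (TCP) lies midway between the tips of the shut fingers; the grasp point (between the pads) lies 19 mm behind it (manip.pinch_z is the distance from the TCP to the grasp point, in m); z points along the fingers, x is the direction in which the jaws open and shut, and the axes are right-handed (so a half turn about z gives the same grasp; the last joint's range is limited). The gripper opens to 85 mm and grips with 20 to 120 N. Pads are 22 mm wide; open, the fingers measure 114 mm over their backs; the gripper's body (76 mm by 85 mm) begins 54 mm behind the grasp point. The pads swing forward as they close: fully open they stand 13 mm farther back than shut.
Start: joints at [-76.421, 21.939, 2.515, 91.553, -1.026, 66.532, -2.859], TCP at [0.214, 0.614, 0.231] pointing down, gripper open.
Joint ranges: [-149.38, 149.38], [-23.57, 123.04], [-84.95, 90], [0, 143.3], [-89.99, 269.99], [3.08, 112.72], [-163.45, 163.45]. Speed limits (degrees/s): [159.86, 159.86, 180, 180, 180, 180, 180].

## Interface

Orientations are given as a 3x3 rotation matrix whose columns are the frame's x, y, z axes.
In Python, from station import telemetry, eyes, workorder, manip gives the robot as it stands.
- The arm moves only by the shell command python3 -m pendant 'ROWS'. ROWS is JSON, one flat list of numbers, 5 for each row, row after row: the closure, from 0 (fully open) to 1 (shut), then the shift along the tool's x, y, z in m, then the turn about the tool's z in degrees. In form: [claw, tx, ty, tz, yaw, claw, tx, ty, tz, yaw, ...]. A call has 1 to 8 rows; each row shifts and turns the commanded pose from where the row before left it, along the tool's axes as they then stand; what a row does not reach is not made up. A row lasts 1/8 s, in which the tool goes at most 62.5 mm and 10.7 degrees, less where a joint would pass 70% of its speed; a pose out of reach is approached as far as the arm can. A call with a gripper value outside its range is refused whole. The fingers move at their own pace and stop on an object; the grip force is fixed at half the most. Time passes only in rows, so rows that do not move let the fingers close. It gives the time, the measured TCP pose, the force and the opening at its end, in the units of the state.
- telemetry.observe(): the state, without advancing time (a new reading comes with each control period).
- eyes.get_image(name): name is "scene" or "side" or "wrist"; returns a dict with "pixels" (400x640x3 uint8, red, green, blue), "K" (3x3 intrinsics, pixels), "R" (3x3) and "t" (3): a world point X has camera coordinates R X + t. Camera axes: x right, y down, z forward; pixel columns grow to the right and rows downward; lengths in m; the calibration is good to about 2 mm. A picture is of the moment at which its call begins. There is no depth.
- workorder.sign_off(): hands the job in, once; it reports no verdict.
The state is a dict: "time_s": time; "q": joint angles; "joint_vel": joint speeds; "effort": joint torques, N m; "tcp_pos": TCP position; "orientation": TCP orientation; "force": force on the tool from outside, world axes, zero at the start; "wrist_torque": the same for the moment, N m; "opening": finger opening in m.
Only numpy, scipy, OpenCV 4.12 (cv2) and the standard library are available. Lean on these libraries where they do the work, as an engineer would, in place of code of your own. Each camera call takes 0.05 s, during which the arm holds its last target.

## Task

Roll the label roll along the runway by pushing it with a fingertip, without gripping it or lifting it, until it lies still in the middle of the scale's steel plate, over the line between the two tabs. Then press the round button on the scale's control head to weigh it. Leave everything else on the table where it is.

Things in the scene. Friction and masses are not known exactly. Their poses are not given: they have to be found in the camera images.
- label_roll: white paper label roll, 63 mm across, 50 mm long, 0.08 to 0.17 kg, lying on its side on the runway, at scale y = +20 to +90 mm, so that it rolls along it towards -y. Origin: centre of one flat end; its z axis is the rolling axis, towards the other end; x and y turn with it. Let go at 0.05 m/s it rolls on about 5 mm and stops.
- roll_center (a point): centre of the label roll, half-way along its axis; 31.5 mm above the deck while it lies on its side
- scale: fixed scale with run-up, 390 mm long, in line along its y axis; origin on the table, z up. One flat deck 20 mm high, 60 mm wide between side rails 8 mm above it: rubber runway y +165 to -34 mm, steel plate -37 to -133 mm; then a cross lip 10 mm above the deck (a roll against it lies too far); then the grey control head, y -143 to -227 mm, 110 mm wide, 22 mm high.
- plate_middle (a point): middle of the steel plate's top, on the dark line between the two small dark tabs on the plate's side rails, which stand 2 mm above the rails; axes as the scale's (y points back along the runway)
- weigh_button_top (a point): centre of the top of the round black push button (24 mm across, in a grey collar) beside the display on the control head; 44 mm above the table when not pressed
- weigh_button (a joint): travel of the button: 0 up, 0.006 m fully down; it springs back; about 5 N presses it fully
- vial: small amber glass vial with a blue cap, 20 mm across, 46 mm tall, standing on the table behind the scale; not part of the job
- clip: black fold-back clip, 41 x 33 x 42 mm, on the table behind the scale; not part of the job
- marker: white felt marker with a dark cap, 136 mm long, 17 mm thick, lying on the table in front of the scale; not part of the job
- tape: roll of white tape, 90 mm across, 36 mm tall, lying flat on the table; not part of the job

How it is judged (in metres and radians):
On the way, in this order (a step that is already met when the one before it is completed fails the run):
1. the label roll has turned over by more than a third of a turn: it rolled and did not slide (angle between label_roll's own x axis and vertical below 0.8 rad).
2. the label roll lies still in the middle of the plate (y of roll_center in the frame of plate_middle between -0.015 and 0.015 m and x of roll_center in the frame of plate_middle between -0.012 and 0.012 m and z of roll_center in the frame of plate_middle between 0.027 and 0.036 m and angle between the z axis of label_roll and the x axis of scale, either way round below 0.25 rad and linear speed of label_roll below 0.01 m/s), for 0.3 s.
3. the button is pressed (value of joint weigh_button above 0.004 m), for 0.1 s.
At the end, for the whole second after the job is handed in: the label roll lies on its side at rest on the plate, its centre within 15 mm of the plate's middle line along the runway and within 12 mm of it across; the button has been pressed after that and is up again (all of step 2 and value of joint weigh_button below 0.0015 m); the robot touches nothing.
It fails at once if the label roll is lifted more than 12 mm off the deck (height (world z) of roll_center above 0.0635 m).
It fails at once if the button is pressed while the roll is not in the middle of the plate (value of joint weigh_button above 0.003 m and (y of roll_center in the frame of plate_middle above 0.018 m or y of roll_center in the frame of plate_middle below -0.018 m)).
It fails at once if the vial, clip, marker or tape roll is moved by more than 30 mm (distance of any of vial, clip, marker, tape from where it was at the start of the episode above 0.03 m).
It also fails if it takes over 61 s, if anything falls off the work surface, if the arm or the gripper's body presses on something with over 40 N, if the wrist force passes 120 N, or if a joint passes its speed limit or range.

## Working session

There is one attempt and no reset: what is moved stays moved. The work goes in short steps, Python scripts to look and compute and a shell command to move; the robot and the scene stay as the last step left them, time stands still between calls to the robot, and variables do not carry over. Pictures are saved under pics/ and viewed, and the job is handed in when it is done.

```bash
mkdir -p pics; cat > h.py <<'E'
import numpy as np,cv2
from station import telemetry, eyes, workorder, manip
def snap(n,f):
    d=eyes.get_image(n); cv2.imwrite('pics/'+f,cv2.cvtColor(np.asarray(d['pixels']),cv2.COLOR_RGB2BGR))
    np.savez('pics/'+f[:-4]+'.npz',**{k:np.asarray(d[k]) for k in ('pixels','K','R','t')}); return d
def load(f): return dict(np.load('pics/'+f+'.npz'))
def ray(d,u,v,z):
    K,R,t=[np.array(d[k],float) for k in 'KRt']; c=-R.T@t; r=R.T@np.linalg.inv(K)@[u,v,1]
    return c+r*(z-c[2])/r[2]
def proj(d,X):
    K,R,t=[np.array(d[k],float) for k in 'KRt']; p=K@(R@np.array(X)+t); return p[:2]/p[2]
E
python3 - <<'E'
from h import *
for n in('scene','side','wrist'): snap(n,n+'0.png')
s=telemetry.observe(); print({k:np.round(s[k],3).tolist() for k in s}); print(manip.pinch_z)
E
```

```text
{'time_s': 0.15, 'q': [-76.422, 21.983, 2.514, 91.628, -1.027, 66.533, -2.859], 'joint_vel': [-0.039, -0.126, -0.069, -0.226, -0.092, -0.056, 0.023], 'effort': [0.002, -43.405, 1.027, -24.998, 0.011, 0.007, -0.0], 'tcp_pos': [0.213, 0.613, 0.23], 'orientation': [[0.329, 0.944, -0.001], [0.944, -0.329, -0.002], [-0.002, 0.0, -1.0]], 'force': [0.826, 0.642, -0.001], 'wrist_torque': [0.006, 0.003, 0.002], 'opening': 0.085}
0.0187
```

View pics/scene0.png

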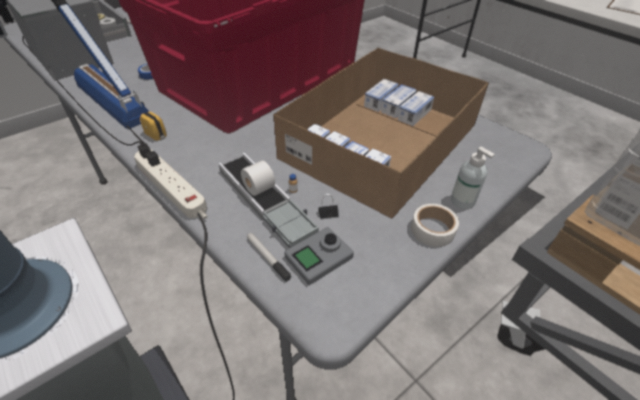

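View pics/side0.png

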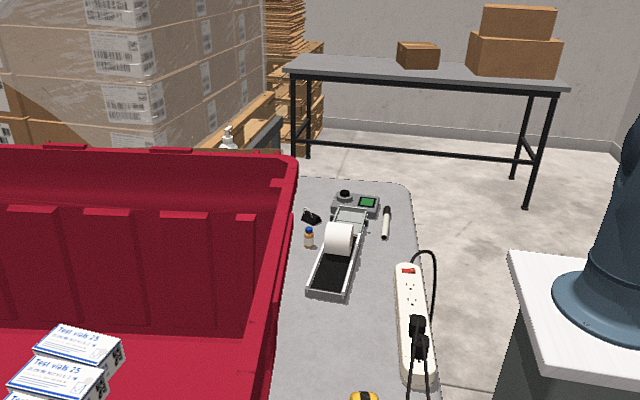

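View pics/wrist0.png

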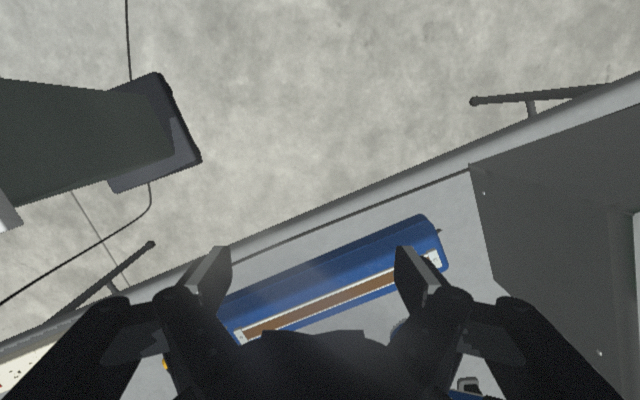

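The scene view shows the scale running from about (235,165) to the control head at (320,255). The roll is at (258,178), the button at (330,240), the marker at (268,257), the vial at (292,183) and the clip at (328,207). In the side view the roll is at (338,238) and the button at (344,196). Next I'll enlarge both.

```bash
python3 - <<'E'
import cv2
a=cv2.imread('pics/scene0.png')[140:290,210:370]; cv2.imwrite('pics/scz.png',cv2.resize(a,None,fx=4,fy=4,interpolation=cv2.INTER_CUBIC)[:600])
a=cv2.imread('pics/side0.png')[180:305,290:410]; cv2.imwrite('pics/siz.png',cv2.resize(a,None,fx=4.8,fy=4.8,interpolation=cv2.INTER_CUBIC)[:600])
E
```

```text
(no output)
```

View pics/scz.png

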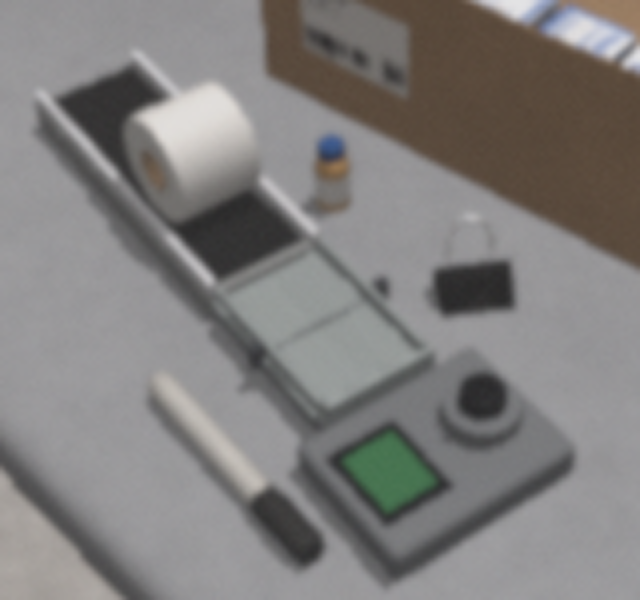

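View pics/siz.png

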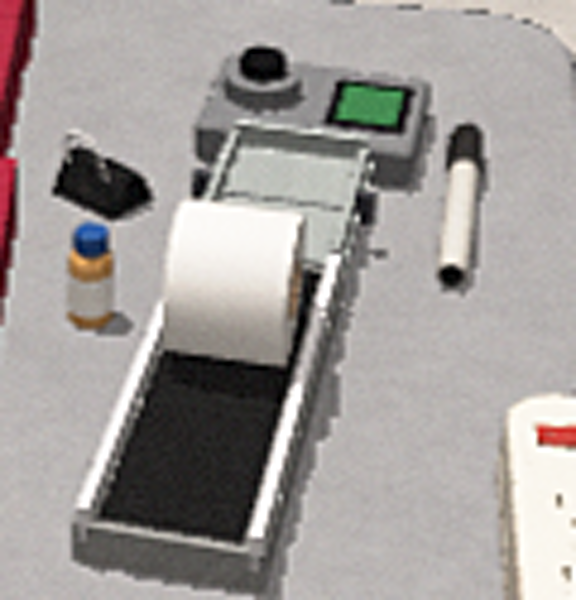

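```bash
cat > m.py <<'E'
from h import *
S=load('scene0');D=load('side0')
s=lambda u,v,z: ray(S,210+(u+.5)/4-.5,140+(v+.5)/4-.5,z)
d=lambda u,v,z: ray(D,290+(u+.5)/4.8-.5,180+(v+.5)/4.8-.5,z)
for n,p in dict(endL=s(42,98,.028),endR=s(137,55,.028),tabL=s(258,352,.03),tabR=s(381,283,.03),lineL=s(277,343,.02),lineR=s(362,297,.02),btn=s(484,393,.044),
 plateendL=s(322,412,.02),plateendR=s(428,356,.02),jointL=s(218,285,.02),jointR=s(312,240,.02),headL=s(395,575,.022),headR=s(573,455,.022)).items(): print('scene',n,p.round(4))
for n,p in dict(endL=d(80,522,.028),endR=d(258,553,.028),tabL=d(201,180,.03),tabR=d(367,203,.03),lineR=d(345,212,.02),btn=d(263,60,.044),rollbotL=d(163,350,.025),rollbotR=d(293,364,.025)).items(): print('side',n,p.round(4))
E
python3 m.py
```

```text
scene endL [0.4741 0.0898 0.028 ]
scene endR [0.54   0.0907 0.028 ]
scene tabL [ 0.4601 -0.1573  0.03  ]
scene tabR [ 0.538  -0.1572  0.03  ]
scene lineL [ 0.4758 -0.1505  0.02  ]
scene lineR [ 0.5297 -0.1514  0.02  ]
scene btn [ 0.5241 -0.257   0.044 ]
scene plateendL [ 0.4671 -0.2018  0.02  ]
scene plateendR [ 0.5312 -0.2054  0.02  ]
scene jointL [ 0.4748 -0.097   0.02  ]
scene jointR [ 0.5341 -0.1001  0.02  ]
scene headL [ 0.4364 -0.3001  0.022 ]
scene headR [ 0.5452 -0.2994  0.022 ]
side endL [0.5376 0.1044 0.028 ]
side endR [0.4716 0.1066 0.028 ]
side tabL [ 0.5372 -0.1462  0.03  ]
side tabR [ 0.4591 -0.1438  0.03  ]
side lineR [ 0.4693 -0.1501  0.02  ]
side btn [ 0.524  -0.2484  0.044 ]
side rollbotL [ 0.5295 -0.0138  0.025 ]
side rollbotR [ 0.4757 -0.0164  0.025 ]
```

```bash
cat >> m.py <<'E'
print('---')
def tang(P0,u,v,zoom,ox,oy,sgn):
    K,R,t=[np.array(P0[k],float) for k in 'KRt']; c=-R.T@t; r=R.T@np.linalg.inv(K)@[ox+(u+.5)/zoom-.5,oy+(v+.5)/zoom-.5,1]
    # line in y-z plane
    n=np.array([-r[2],r[1]]); n/=np.linalg.norm(n)
    # n.(p-c)= +-R, p=(y,.0515)
    return sorted(c[1]+(s*.0315-n[1]*(.0515-c[2]))/n[0] for s in(1,-1))
print('side bot',tang(D,163,350,4.8,290,180,1),tang(D,289,364,4.8,290,180,1))
print('side top',tang(D,185,201,4.8,290,180,1),tang(D,300,212,4.8,290,180,1))
print('scene topleft',tang(S,150,108,4,210,140,1),'botright',tang(S,215,210,4,210,140,1))
for P in(S,D):
    print('cam',(-P['R'].T@P['t']).round(3))
E
python3 m.py | sed -n '/---/,$p'
```

```text
---
side bot [np.float64(-0.03083577065302423), np.float64(0.07834388257391423)] [np.float64(-0.033057848975676984), np.float64(0.07634909572654403)]
side top [np.float64(-0.15093828908092266), np.float64(-0.029186756078794285)] [np.float64(-0.15386612350683238), np.float64(-0.03180158973564229)]
scene topleft [np.float64(-0.030363913476282534), np.float64(0.06339384025383443)] botright [np.float64(-0.12018476668951084), np.float64(-0.03360011750097969)]
cam [ 0.186 -0.629  0.638]
cam [0.406 0.7   0.529]
```

```bash
python3 - <<'E'
from h import *
S=load('scene0');D=load('side0')
for n,p in dict(bincorner=(228,126),binleft=(160,85),boxcorner=(281,160),boxc2=(392,208),vial=(293,192),clip=(329,217),strip1=(205,212),strip2=(140,155)).items(): print(n,ray(S,*p,0).round(3))
for n,p in dict(binbot=(262,390),binrim=(293,165)).items(): print(n,ray(D,*p,0).round(3),ray(D,*p,.25).round(3))
E
```

```text
bincorner [0.586 0.257 0.   ]
binleft [0.531 0.59  0.   ]
boxcorner [0.615 0.043 0.   ]
boxc2 [ 0.712 -0.248  0.   ]
vial [ 0.57 -0.07  0.  ]
clip [ 0.584 -0.182  0.   ]
strip1 [ 0.381 -0.003  0.   ]
strip2 [0.345 0.28  0.   ]
binbot [0.556 0.299 0.   ] [0.485 0.488 0.25 ]
binrim [ 0.711 -0.473  0.   ] [0.567 0.081 0.25 ]
```

```bash
python3 -m pendant '[1,0,0,0,9,1,0,0,0,9,1,0,0,0,9,1,0,0,0,9,1,0,0,0,9,1,0,0,0,9,1,0,0,0,9,1,0,0,0,9.3]'
```

```text
time_s: 1.15
tcp_pos: [0.2134, 0.6135, 0.2307]
orientation: [[1.0, -0.031, -0.0], [-0.031, -1.0, -0.001], [-0.0, 0.001, -1.0]]
force: [-0.5, -0.3, -1.2]
opening: 0.0003
```

```bash
python3 -m pendant '[1,0.02,0.04,0,0,1,0.02,0.04,0,0,1,0.02,0.04,0,0,1,0.02,0.04,0,0,1,0.02,0.04,0,0,1,0.02,0.04,0,0,1,0.02,0.04,0,0,1,0.02,0.04,0,0]' && python3 -m pendant '[1,0.01,0.04,0,0,1,0.02,0.04,0,0,1,0.02,0.04,0,0,1,0.02,0.03,0,0,1,0.02,0.03,0,0,1,0.02,0.03,0,0,1,0.02,0.02,0,0,1,0,0,0,0]'
```

```text
time_s: 2.15
tcp_pos: [0.3656, 0.2883, 0.2311]
orientation: [[1.0, -0.026, -0.0], [-0.026, -1.0, 0.0], [-0.0, -0.0, -1.0]]
force: [0.5, -0.3, 0.5]
opening: 0.0002
time_s: 3.15
tcp_pos: [0.4901, 0.0543, 0.2314]
orientation: [[1.0, -0.031, 0.001], [-0.031, -1.0, -0.001], [0.001, 0.001, -1.0]]
force: [0.2, -0.8, -0.0]
opening: -0.0002
```

```bash
python3 -m pendant '[1,0.013,0,0,0,1,0,0,0,0]'; python3 -c "
from h import *
snap('wrist','w1.png')"
```

```text
time_s: 3.4
tcp_pos: [0.5028, 0.0576, 0.2313]
orientation: [[1.0, -0.024, 0.0], [-0.024, -1.0, -0.0], [0.0, 0.0, -1.0]]
force: [0.4, 0.1, 0.7]
opening: 0.0
```

View pics/w1.png

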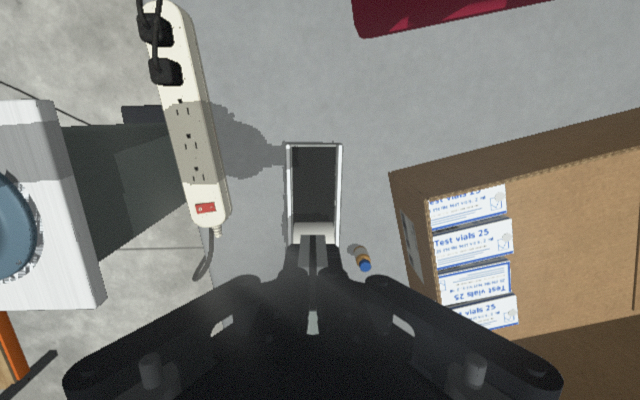

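The wrist view shows the runway's far end at about (286–343,143). The shut fingers are centred near column 312, and the roll's white edge is visible under them at row 230. The fingers look about centred on the runway.

```bash
python3 - <<'E'
from h import *
d=load('w1')
for u,v in((286,143),(343,143),(288,240),(292,230),(334,230),(338,230)): print((u,v),ray(d,u,v,.028).round(4))
g=cv2.cvtColor(d['pixels'],cv2.COLOR_RGB2GRAY)
for v in(150,180,210,220): print(v,g[v,280:352].tolist())
E
```

```text
(286, 143) [0.4717 0.0978 0.028 ]
(343, 143) [0.5419 0.0961 0.028 ]
(288, 240) [ 0.4677 -0.0328  0.028 ]
(292, 230) [ 0.4739 -0.0182  0.028 ]
(334, 230) [ 0.5306 -0.0195  0.028 ]
(338, 230) [ 0.536  -0.0196  0.028 ]
150 [112, 111, 108, 109, 106, 110, 148, 174, 171, 137, 104, 104, 46, 41, 41, 44, 41, 44, 49, 54, 55, 52, 55, 53, 56, 53, 49, 56, 50, 58, 50, 54, 48, 55, 48, 53, 54, 59, 52, 49, 58, 56, 56, 57, 58, 52, 52, 56, 54, 54, 55, 54, 60, 53, 55, 68, 93, 113, 166, 242, 242, 235, 152, 134, 162, 166, 165, 162, 161, 164, 160, 161]
180 [165, 163, 156, 116, 109, 109, 130, 227, 242, 236, 163, 151, 105, 56, 52, 55, 58, 50, 56, 52, 57, 57, 51, 58, 55, 50, 51, 53, 49, 54, 53, 57, 52, 55, 55, 53, 58, 56, 53, 53, 52, 55, 55, 54, 55, 54, 53, 55, 56, 56, 58, 53, 52, 56, 61, 84, 115, 162, 239, 241, 233, 146, 158, 162, 163, 163, 161, 162, 160, 160, 162, 159]
210 [164, 164, 165, 155, 116, 107, 99, 153, 239, 245, 234, 141, 135, 67, 57, 62, 53, 57, 56, 55, 55, 57, 55, 55, 54, 56, 53, 56, 55, 52, 56, 55, 56, 55, 56, 52, 51, 54, 52, 56, 53, 52, 55, 52, 55, 58, 55, 55, 58, 54, 52, 55, 52, 58, 81, 113, 155, 235, 241, 236, 142, 156, 161, 163, 161, 156, 161, 160, 157, 162, 162, 160]
220 [162, 149, 108, 111, 108, 110, 92, 114, 163, 173, 153, 102, 101, 64, 47, 47, 48, 44, 42, 46, 45, 46, 48, 51, 42, 46, 53, 43, 48, 50, 45, 44, 42, 48, 50, 49, 49, 49, 45, 45, 49, 46, 48, 44, 42, 49, 49, 44, 46, 47, 53, 53, 52, 68, 98, 127, 194, 242, 239, 209, 136, 158, 161, 160, 161, 162, 161, 163, 163, 159, 161, 161]
```

```bash
python3 - <<'E'
from h import *
d=load('w1')
for v,l,r in((150,287.6,340.2),(180,288.1,339.1),(210,289,338.2)):
    a=ray(d,l,v,.028);b=ray(d,r,v,.028);print(a.round(4),b.round(4),((a+b)/2).round(4))
E
```

```text
[0.4733 0.0892 0.028 ] [0.5385 0.0876 0.028 ] [0.5059 0.0884 0.028 ]
[0.472  0.0511 0.028 ] [0.5372 0.0496 0.028 ] [0.5046 0.0503 0.028 ]
[0.4712 0.0105 0.028 ] [0.5362 0.009  0.028 ] [0.5037 0.0097 0.028 ]
```

```bash
python3 -m pendant '[1,0.002,0,0.03,0,1,0,0,0.03,0,1,0,0,0.04,0,1,0,0,0.04,0,1,0,0,0.03,0,1,0,0,0.021,0,1,0,0,0,0,1,0,0,0,0]'; python3 -c "
from h import *
snap('side','s1.png');snap('scene','c1.png')
a=cv2.imread('pics/s1.png')[100:320,260:480]; b=cv2.imread('pics/c1.png')[100:320,180:400]; cv2.imwrite('pics/b1.png',cv2.resize(np.hstack([a,b]),None,fx=1.8,fy=1.8,interpolation=2))"
```

```text
time_s: 4.45
tcp_pos: [0.5048, 0.0568, 0.041]
orientation: [[1.0, -0.025, 0.001], [-0.025, -1.0, 0.0], [0.001, -0.001, -1.0]]
force: [0.3, 0.3, 0.3]
opening: -0.0001
```

View pics/b1.png

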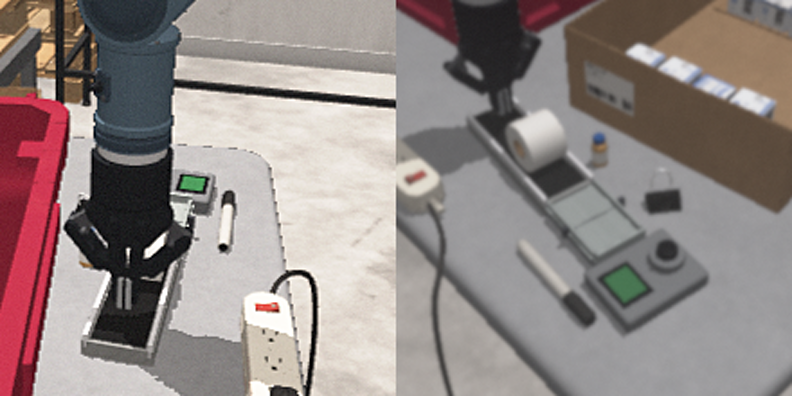

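```bash
python3 -m pendant '[1,0,0.01,0,0,1,0,0.01,0,0,1,0,0.007,0,0,1,0,0.005,0,0,1,0,0.005,0,0,1,0,0.005,0,0,1,0,0.005,0,0,1,0,0.005,0,0]'; python3 -m pendant '[1,0,0.005,0,0,1,0,0.005,0,0,1,0,0.005,0,0,1,0,0.005,0,0,1,0,0.005,0,0,1,0,0.005,0,0,1,0,0.003,0,0,1,0,0,0,0]'; python3 -c "
from h import *
snap('scene','c2.png')
b=cv2.imread('pics/c2.png')[140:290,210:370]; cv2.imwrite('pics/c2z.png',cv2.resize(b,None,fx=4,fy=4,interpolation=2))"
```

```text
time_s: 5.55
tcp_pos: [0.5029, 0.004, 0.0403]
orientation: [[1.0, -0.026, -0.0], [-0.026, -1.0, 0.0], [-0.0, -0.0, -1.0]]
force: [-0.1, -0.3, 0.5]
opening: 0.0
time_s: 6.55
tcp_pos: [0.502, -0.0291, 0.0403]
orientation: [[1.0, -0.026, -0.0], [-0.026, -1.0, -0.0], [-0.0, 0.0, -1.0]]
force: [-0.1, 0.7, -0.1]
opening: 0.0002
```

View pics/c2z.png

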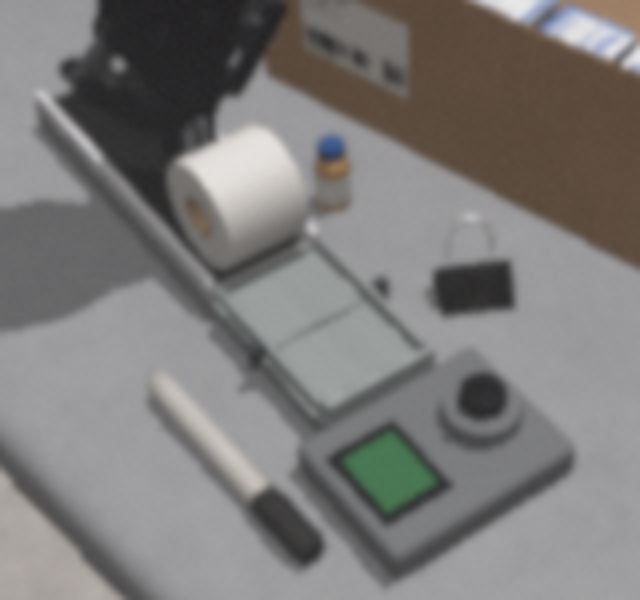

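```bash
cat > core.py <<'E'
from h import *
import sys
for f in sys.argv[1:]:
    d=load(f); p=d['pixels'][140:290,210:370]; h=cv2.cvtColor(p,cv2.COLOR_RGB2HSV)
    m=(cv2.inRange(h,(5,45,60),(22,255,255)))
    n,l,st,c=cv2.connectedComponentsWithStats(m)
    for i in range(1,n):
        if st[i,4]>=12 and c[i][0]<80: print(f,st[i,4],c[i].round(2),ray(d,210+c[i][0],140+c[i][1],.0515).round(4))
E
python3 core.py scene0 c2
```

```text
scene0 25 [38.08 42.52] [ 0.4799 -0.0309  0.0515]
c2 30 [49.27 53.97] [ 0.4794 -0.0763  0.0515]
```

```bash
python3 -m pendant '[1,0,0.005,0,0,1,0,0.005,0,0,1,0,0.005,0,0,1,0,0.005,0,0,1,0,0.005,0,0,1,0,0.005,0,0,1,0,0.005,0,0,1,0,0.005,0,0]'; python3 -m pendant '[1,0,0.005,0,0,1,0,0.005,0,0,1,0,0.005,0,0,1,0,0.004,0,0,1,0,0.003,0,0,1,0,0.002,0,0,1,0,0,0,0,1,0,0,0,0]'; python3 -c "
from h import *
snap('scene','c3.png')
b=cv2.imread('pics/c3.png')[140:290,210:370]; cv2.imwrite('pics/c3z.png',cv2.resize(b,None,fx=4,fy=4,interpolation=2))"; python3 core.py c3
```

```text
time_s: 7.6
tcp_pos: [0.501, -0.0691, 0.0403]
orientation: [[1.0, -0.026, -0.0], [-0.026, -1.0, -0.0], [-0.0, 0.0, -1.0]]
force: [-0.0, 0.3, -0.2]
opening: -0.0001
time_s: 8.6
tcp_pos: [0.5004, -0.0925, 0.0402]
orientation: [[1.0, -0.026, -0.0], [-0.026, -1.0, 0.0], [-0.0, -0.0, -1.0]]
force: [-0.0, 0.0, -0.6]
opening: -0.0002
c3 34 [65.26 70.26] [ 0.4787 -0.1366  0.0515]
```

View pics/c3z.png

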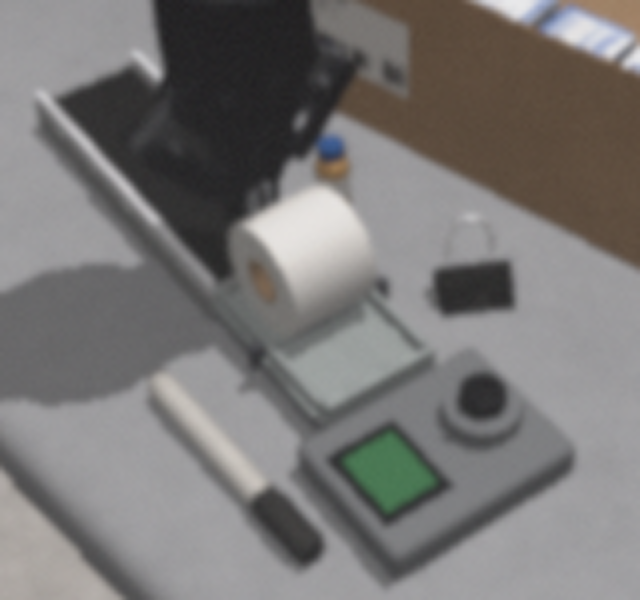

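```bash
python3 -m pendant '[1,0,0.004,0,0,1,0,0.004,0,0,1,0,0.003,0,0,1,0,0.002,0,0,1,0,0.001,0,0,1,0,0,0,0,1,0,0,0,0]'; python3 -c "
from h import *
snap('scene','c4.png')"; python3 core.py c4
```

```text
time_s: 9.52
tcp_pos: [0.5, -0.1066, 0.0402]
orientation: [[1.0, -0.026, -0.0], [-0.026, -1.0, 0.0], [-0.0, -0.0, -1.0]]
force: [-0.2, 0.3, -0.8]
opening: -0.0001
c4 35 [69.31 74.23] [ 0.4788 -0.1508  0.0515]
```

Now back off, rise, and check with both cameras.

```bash
python3 -m pendant '[1,0,-0.005,0,0,1,0,-0.01,0,0,1,0,-0.01,0,0,1,0,-0.02,-0.02,0,1,0,-0.02,-0.04,0,1,0,0,-0.06,0,1,0,0,-0.06,0,1,0,0,0,0,0]'; python3 -c "
from h import *
snap('scene','c5.png');snap('wrist','w5.png');snap('side','s5.png')
b=cv2.imread('pics/c5.png')[140:290,210:370]; cv2.imwrite('pics/c5z.png',cv2.resize(b,None,fx=4,fy=4,interpolation=2))"; python3 core.py c5
```

```text
c5 34 [69.26 74.26] [ 0.4787 -0.1508  0.0515]schema error: expected a multiple of 5 numbers
```

View pics/c5z.png

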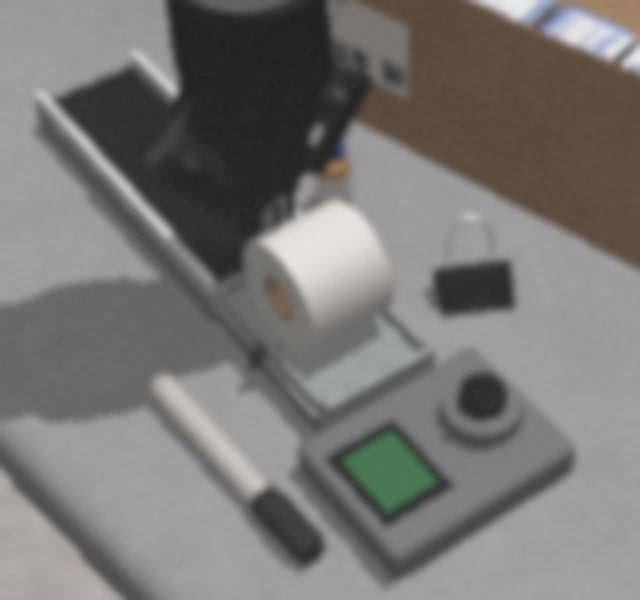

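View pics/s5.png

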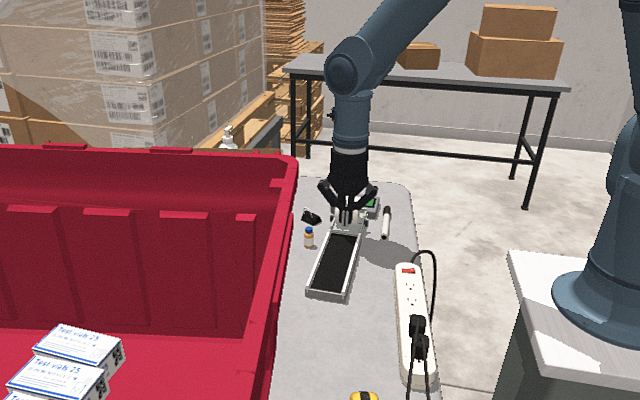

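That call was refused because it had one number too many, so nothing moved. The roll sits over the line, with its core at about (279,297) in the zoom, and the fingers are still behind it.

```bash
python3 -m pendant '[1,0,-0.005,0,0,1,0,-0.01,0,0,1,0,-0.01,0,0,1,0,-0.02,-0.02,0,1,0,-0.02,-0.04,0,1,0,0,-0.06,0,1,0,0,-0.06,0,1,0,0,0,0]'; python3 -c "
from h import *
snap('scene','c6.png');snap('side','s6.png')
a=cv2.imread('pics/s6.png')[180:305,290:410];b=cv2.imread('pics/c6.png')[140:265,230:350]; cv2.imwrite('pics/b6.png',cv2.resize(np.hstack([a,b]),None,fx=3.3,fy=3.3,interpolation=2))"; python3 core.py c6
```

```text
time_s: 10.72
tcp_pos: [0.506, -0.0411, 0.2255]
orientation: [[1.0, -0.025, 0.012], [-0.025, -1.0, 0.003], [0.011, -0.003, -1.0]]
force: [0.2, -0.0, 0.9]
opening: -0.0004
c6 34 [69.26 74.26] [ 0.4787 -0.1508  0.0515]
```

View pics/b6.png

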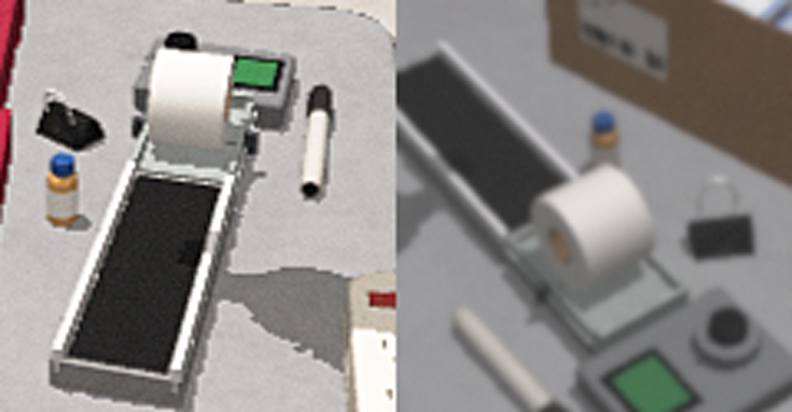

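```bash
python3 - <<'E'
from h import *
D=load('s6')
import re
src=open('m.py').read(); i=src.index('def tang'); j=src.index("print('side bot'"); exec(src[i:j])
print(tang(D,150,141,3.3,290,180,1),tang(D,225,150,3.3,290,180,1))
# button blob both views
for f,(x0,x1,y0,y1) in dict(scene0=(318,345,228,250),side0=(335,355,185,200)).items():
    d=load(f); g=cv2.cvtColor(d['pixels'],cv2.COLOR_RGB2GRAY)[y0:y1,x0:x1]; m=(g<55).astype('uint8')
    n,l,st,c=cv2.connectedComponentsWithStats(m)
    for k in range(1,n):
        if st[k,4]>15: print(f,st[k],c[k]+[x0,y0],ray(d,*(c[k]+[x0,y0]),.042).round(4))
E
```

```text
[np.float64(-0.1507964195459528), np.float64(-0.02906004608615742)] [np.float64(-0.1512258469635679), np.float64(-0.029443584811589818)]
scene0 [ 7  6 11 10 79] [330.07594937 238.83544304] [ 0.5228 -0.2569  0.042 ]
side0 [ 5  5 10  7 55] [344.29090909 193.09090909] [ 0.5239 -0.247   0.042 ]
```

```bash
python3 -m pendant '[1,0.004,0.035,0,0,1,0.004,0.035,0,0,1,0.004,0.035,0,0,1,0.004,0.035,0,0,1,0.004,0.035,0,0,1,0.003,0.036,0,0,1,0,0,0,0,1,0,0,0,0]'
```

```text
time_s: 11.82
tcp_pos: [0.5182, -0.252, 0.2182]
orientation: [[1.0, -0.026, -0.004], [-0.026, -1.0, 0.002], [-0.004, -0.001, -1.0]]
force: [-0.0, 0.8, 0.3]
opening: 0.0001
```

```bash
python3 -m pendant '[1,0.006,0,0.03,0,1,0,0,0.04,0,1,0,0,0.04,0,1,0,0,0.03,0,1,0,0,0.014,0,1,0,0,0,0,1,0,0,0,0]'; python3 -c "
from h import *
snap('scene','c7.png');snap('side','s7.png')
a=cv2.imread('pics/s7.png')[160:285,290:410];b=cv2.imread('pics/c7.png')[165:290,250:370]; cv2.imwrite('pics/b7.png',cv2.resize(np.hstack([a,b]),None,fx=3.3,fy=3.3,interpolation=2))"; python3 core.py c7
```

```text
time_s: 12.7
tcp_pos: [0.5264, -0.2536, 0.0675]
orientation: [[1.0, -0.025, 0.002], [-0.025, -1.0, -0.001], [0.002, 0.001, -1.0]]
force: [0.0, 0.6, 0.5]
opening: 0.0002
c7 35 [69.31 74.23] [ 0.4788 -0.1508  0.0515]
```

View pics/b7.png

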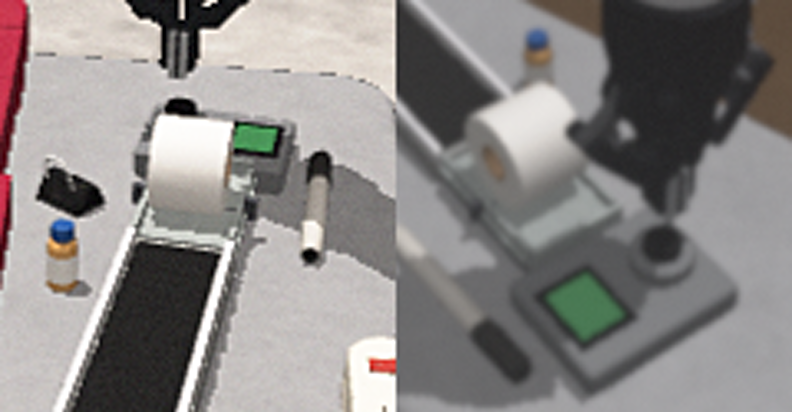

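```bash
python3 -m pendant '[1,-0.002,0,0.01,0,1,0,0,0.008,0,1,0,0,0.004,0,1,0,0,0,0]'; python3 -m pendant '[1,0,0,0.003,0,1,0,0,0.002,0,1,0,0,0,0]'
```

```text
time_s: 13.3
tcp_pos: [0.5226, -0.2531, 0.0437]
orientation: [[1.0, -0.026, -0.002], [-0.026, -1.0, 0.001], [-0.002, -0.001, -1.0]]
force: [-1.1, 1.1, 2.2]
opening: -0.0001
time_s: 13.68
tcp_pos: [0.5232, -0.2535, 0.0395]
orientation: [[1.0, -0.026, -0.0], [-0.026, -1.0, 0.0], [-0.0, -0.0, -1.0]]
force: [-1.6, 0.9, 4.7]
opening: 0.0
```

```bash
python3 -m pendant '[1,0,0,0.0015,0,1,0,0,0,0,1,0,0,0,0,1,0,0,0,0]'
```

```text
time_s: 14.18
tcp_pos: [0.5232, -0.2535, 0.0382]
orientation: [[1.0, -0.026, 0.0], [-0.026, -1.0, 0.0], [0.0, -0.0, -1.0]]
force: [-2.3, 1.4, 5.8]
opening: -0.0001
```

```bash
python3 -m pendant '[1,0,0,0.0015,0,1,0,0,0,0,1,0,0,0,0]'
```

```text
time_s: 14.55
tcp_pos: [0.5233, -0.2535, 0.038]
orientation: [[1.0, -0.026, 0.0], [-0.026, -1.0, 0.002], [0.0, -0.002, -1.0]]
force: [-5.1, 2.8, 14.6]
opening: 0.0002
```

The tip stopped at 38.0 mm and the force jumped, which is 6 mm below the button's rest height, so the button is fully down. Now rise clear.

```bash
python3 -m pendant '[1,0,0,-0.006,0,1,0,0,-0.01,0,1,0,0,-0.03,0,1,0,0,-0.05,0,1,0,0,-0.05,0,1,0,0,-0.04,0,1,0,0,0,0,1,0,0,0,0]'; python3 -c "
from h import *
snap('scene','c8.png');snap('side','s8.png')
a=cv2.imread('pics/s8.png')[160:285,290:410];b=cv2.imread('pics/c8.png')[165:290,250:370]; cv2.imwrite('pics/b8.png',cv2.resize(np.hstack([a,b]),None,fx=3.3,fy=3.3,interpolation=2))"; python3 core.py c8
```

```text
time_s: 15.55
tcp_pos: [0.523, -0.2529, 0.2216]
orientation: [[1.0, -0.026, -0.0], [-0.026, -1.0, 0.001], [-0.0, -0.0, -1.0]]
force: [0.4, 0.1, -0.7]
opening: -0.0
c8 34 [69.26 74.26] [ 0.4787 -0.1508  0.0515]
```

View pics/b8.png

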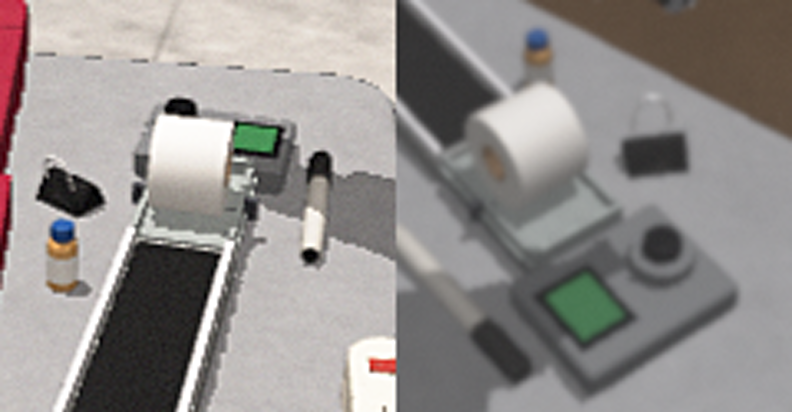

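The roll still covers the line, with its core at (493,162) in the right half of the picture. The button at (662,242) is up, the other items haven't moved, and the gripper is clear. Handing in.

```bash
python3 -c "
from h import *
print(workorder.sign_off())"
```

```text
the job is handed in; nothing more can be done
None
```

I rolled the label roll along the runway to the middle of the steel plate by pushing it with the shut fingertips. I then pressed the weigh button and handed the job in at about 15.7 s; no verdict is reported.

- **Roll position:** its centre measured y = -0.151 in both the scene and side views. The plate's middle line is at about -0.151, with the two views a few mm apart on either side. Across the plate it was about 4–5 mm off centre by calculation, and the limit is 12 mm. It did not move between backing off, the press and the last picture.
- **Button:** the tip stopped at 38.0 mm, 6 mm below the button's rest height, at up to 14.6 N. In the last pictures the button looks up again, the gripper is clear at 22 cm, and the vial, clip and marker look unmoved. I did not check the tape in the last pictures, but the arm never went near it.
- **Not checked directly:** I saw no mark on the roll to show that it turned rather than slid. I take it that it rolled because the push force stayed within sensor noise and it went on a few mm ahead of the finger.
- **Refused command:** one move had a number too many and was rejected whole, so nothing moved. I sent it again correctly.

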